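# Turn the perfume carousel until the atomizer faces front

### The job

On the wooden tray stands a round teal carousel with brass finger posts around its rim: push a rim post gently with a fingertip to turn the carousel until the steel bell-shaped atomizer stands at the front, right in line with the red arrow on the tray, then draw the hand away. Do not pinch or lift anything, do not touch the bottles, the jar or the atomizer (they must ride round standing where they are), and leave everything else on the table alone.

Things in the scene. Friction and masses are not known exactly. Their poses are not given: they have to be found in the camera images.
- tray: fixed slim pale wooden tray, 370 x 290 mm and 8 mm thick, level; origin at the centre of its underside, on the table; it may be turned on the table. Its own -x axis is the front: a red arrow is painted there near the edge. The carousel's axis stands exactly over the tray's origin.
- front_mark (a point): red arrow on the tray's upper face, 155 mm in front of the carousel's axis and 20 mm outside the carousel's edge; the direction from the carousel's axis to this point is the front
- carousel: turntable, dark teal lacquered disc 270 mm across on a brass foot; turns either way without limit in use about its upright axis, about 1 N at a post turns it, it stays where left and hardly coasts. Origin on the axis, 8 mm above the table; disc's upper face 34 mm above the table. Loose toiletries stand on it 55 mm from the axis, within 87 mm of it, tops at most 95 mm above the table
- post0 (a point): top centre of the first of six equal upright brass finger posts fixed on the disc, each 14 mm diameter and 45 mm tall (tops 79 mm above the table), 125 mm from the axis, every 60 degrees round the rim; this one lies on the carousel's own +x axis and turns with it
- atomizer: the thing to bring to the front: polished steel bell-shaped atomizer, 46 mm diameter at the foot, 59 mm tall with a dark spray button; origin at the centre of its underside; rides loose on the carousel; 55 mm from the axis, must ride round untouched
- flask_amber: heavy square amber glass perfume flask, 42 x 42 mm, 59 mm tall, black cap; origin at the centre of its underside; rides loose on the carousel; not to be touched
- flask_green: heavy square green glass perfume flask, 42 x 42 mm, 59 mm tall, black cap; origin at the centre of its underside; rides loose on the carousel; not to be touched
- cream_jar: round white cream jar with red lid, 46 mm diameter, 38 mm tall; origin at the centre of its underside; rides loose on the carousel; not to be touched
- compact: round black powder compact, 72 mm diameter, 15 mm tall, on the table to the robot's right; origin under its centre; bystander
- lipstick: upright lipstick tube, 20 mm diameter, 71 mm tall, on the table to the left; origin under its centre; bystander
- nail_polish: small square red bottle with black cap, 28 mm wide, 70 mm tall, on the table to the left; origin under its centre; bystander
- ring_dish: shallow blue ceramic dish, 100 mm diameter, 22 mm tall, on the table to the right; origin under its centre; bystander

How it is judged:
On the way:
1. a finger pushes the carousel (contact force between the fingers and carousel above 0.3 N).
At the end, for the whole second after the job is handed in: The carousel is at rest with the atomizer's centre within 10 mm (about 10 degrees) of the line from the carousel's axis to the red arrow, on the arrow's side; all four toiletries stand upright on the disc, and the other things on the table are within 15 mm of where they were (y of atomizer in the frame of tray between -0.01 and 0.01 m and x of atomizer in the frame of tray below -0.03 m and angular speed of carousel below 0.05 rad/s and angle between each of atomizer, flask_amber, flask_green, cream_jar's own z axis and vertical below 0.1 rad and z of atomizer in the frame of carousel between 0.022 and 0.03 m and z of flask_amber in the frame of carousel between 0.022 and 0.03 m and z of flask_green in the frame of carousel between 0.022 and 0.03 m and z of cream_jar in the frame of carousel between 0.022 and 0.03 m and distance of each of compact, lipstick, nail_polish, ring_dish from where it was at the start of the episode below 0.015 m); the robot touches nothing.
It fails at once if a toiletry on the carousel is touched by the robot (contact force between any of the fingers, the arm and atomizer above 0.5 N or contact force between any of the fingers, the arm and flask_amber above 0.5 N or contact force between any of the fingers, the arm and flask_green above 0.5 N or contact force between any of the fingers, the arm and cream_jar above 0.5 N).
It fails at once if a toiletry is lifted off the disc or tipped (z of any of atomizer, flask_amber, flask_green, cream_jar in the frame of carousel above 0.034 m or angle between any of atomizer, flask_amber, flask_green, cream_jar's own z axis and vertical above 0.3 rad).
It fails at once if a toiletry slides more than about 15 mm nearer to or farther from the axis (horizontal distance between any of atomizer, flask_amber, flask_green, cream_jar and carousel above 0.07 m or horizontal distance between any of atomizer, flask_amber, flask_green, cream_jar and carousel below 0.04 m).
It fails at once if the carousel is pushed or pinched harder than 35 N, or spun wildly (over 3 rad/s) (contact force between the fingers and carousel above 35 N or angular speed of carousel above 3 rad/s).
It fails at once if a bystander on the table is moved more than 15 mm (distance of any of compact, lipstick, nail_polish, ring_dish from where it was at the start of the episode above 0.015 m).
It also fails if it takes over 56 s, if anything falls off the work surface, if the arm or the gripper's body presses on something with over 40 N, if the wrist force passes 120 N, or if a joint passes its speed limit or range.

### The arm

A 6-joint arm with a two-finger parallel gripper is mounted at the origin on the work surface. World frame = base frame: x ahead of the robot, y to its left, z up, the work surface at z = 0. Lengths are in m, angles in rad, forces in N, time in s.
With the tool pointing down it reaches from about 0.3 to 0.875 m from the base axis. Payload 4.2 kg.
Tool frame: the origin (TCP) lies at the very end of the fingers, on their centre line; the grasp point (between the pads) lies 19 mm behind it; z points along the fingers, x is the direction in which the jaws open and shut, and the axes are right-handed (so a half turn about z gives the same grasp; the last joint's range is limited). The gripper opens to 85 mm and grips with 20 to 120 N. Pads are 22 mm wide; open, the fingers measure 114 mm over their backs; the gripper's body (76 mm by 85 mm) begins 54 mm behind the grasp point. The pads swing forward as they close: fully open they stand 13 mm farther back than shut.
Start: joints at [-1.35, 0.32, 1.565, -0, 1.257, -0.02], TCP at [0.137, -0.558, 0.231] pointing down, gripper open.
Joint ranges: [-3.11, 3.11], [-0.84, 2.01], [0.21, 2.61], [-1.34, 4.49], [0.05, 2.63], [-2.56, 2.56]. Speed limits (rad/s): [2.57, 2.57, 3.14, 3.14, 3.14, 3.14].

### API

Orientations are given as a rotation vector (axis times angle).
In Python, from bench import r gives the robot as it stands.
- The arm moves only by the tool jog_arm, never from a script. Its argument "series" is text: rows parted by semicolons, each of 5 numbers parted by spaces: the shift along the tool's x, y, z in m, then the turn about the tool's z in degrees, then the closure, from 0 (fully open) to 1 (shut). In form: dx dy dz twist hand; .... A call has 1 to 20 rows; each row shifts and turns the commanded pose from where the row before left it, along the tool's axes as they then stand; what a row does not reach is not made up. A row lasts 1/12 s, in which the tool goes at most 41.7 mm and 7.16 degrees, less where a joint would pass 70% of its speed; a pose out of reach is approached as far as the arm can. A call with a gripper value outside its range is refused whole. The fingers move at their own pace and stop on an object; the grip force is fixed at half the most. Time passes only in rows, so rows that do not move let the fingers close. It gives the time, the measured TCP pose, the force and the opening at its end, in the units of the state.
- r.get_state(): the state, without advancing time (a new reading comes with each control period).
- r.camera(name): name is "side" or "top"; returns (picture, depth): 420x560x3 uint8, red, green, blue; 420x560 float32, m along the optical axis (not along the pixel's ray), 0 where there is no reading.
- r.camera_params(name): a dict with "mtx" (3x3 intrinsics, pixels), "distortion" ([k1, k2, p1, p2, k3] as OpenCV has them; the pictures are not rectified), "origin" and "rotation" of the camera in the world. Camera axes: x right, y down, z forward; pixel columns grow to the right and rows downward; lengths in m; the calibration is good to about 2 mm. A picture is of the moment at which its call begins. camera_params takes no time and is no camera call.
- r.hand_in(): hands the job in, once; it reports no verdict.
The state is a dict: "t": time; "joint_positions": joint angles; "dq": joint speeds; "joint_torque": joint torques, N m; "tool_pos": TCP position; "eef_rot": TCP orientation; "ft_force": force on the tool from outside, world axes, zero at the start; "ft_torque": the same for the moment, N m; "opening": opening from 0.0 (shut) to 1.0 (fully open).
Only numpy, scipy, OpenCV 4.12 (cv2) and the standard library are available. Lean on these libraries where they do the work, as an engineer would, in place of code of your own. Each camera call takes 0.05 s, during which the arm holds its last target.

## Working session

There is one attempt and no reset: what is moved stays moved. The work goes in short steps, Python scripts to look and compute and a tool call to move; the robot and the scene stay as the last step left them, time stands still between calls to the robot, and variables do not carry over. Pictures are saved under pics/ and viewed, and the job is handed in when it is done.

Besides the shell and the picture viewer there is one more tool, called after "Request:" as a command line: name --argument value ..., lists and objects as JSON in quotes. jog_arm: Moves the arm, as the interface text tells. Its arguments: {"type":"object","properties":{"series":{"type":"string"}},"required":["series"]}

```bash
ls; mkdir -p pics
python3 - <<'E'
from bench import r
import cv2,numpy as np
for n in("top","side"):
    p,d=r.camera(n); cv2.imwrite(f"pics/{n}0.png",p[:,:,::-1]); np.savez(f"{n}0.npz",p=p,d=d)
    print(n,r.camera_params(n))
s=r.get_state();print({k:np.round(v,3) for k,v in s.items()})
E
```

```text
pics
top {'mtx': array([[537.35424846,   0.        , 272.96027059],
       [  0.        , 537.35424846, 207.06689314],
       [  0.        ,   0.        ,   1.        ]]), 'distortion': array([-0.02055993,  0.        ,  0.        ,  0.        ,  0.        ]), 'origin': array([ 0.2645615 , -0.01258037,  1.66155551]), 'rotation': array([-2.16114002,  2.1280104 , -0.15749164])}
side {'mtx': array([[418.69551572,   0.        , 282.9688263 ],
       [  0.        , 418.69551572, 205.87456723],
       [  0.        ,   0.        ,   1.        ]]), 'distortion': array([-0.09710984,  0.        ,  0.        ,  0.        ,  0.        ]), 'origin': array([0.36518929, 1.0643362 , 0.9320815 ]), 'rotation': array([-0.13869934,  2.77403293, -1.35686273])}
{'t': np.float64(0.1), 'joint_positions': array([-1.35 ,  0.32 ,  1.566, -0.   ,  1.257, -0.02 ]), 'dq': array([ 0.   , -0.001, -0.005,  0.001,  0.002,  0.001]), 'joint_torque': array([ 0.0000e+00, -4.1641e+01, -2.3470e+01, -0.0000e+00,  5.0000e-03,
        0.0000e+00]), 'tool_pos': array([ 0.137, -0.558,  0.231]), 'eef_rot': array([-2.471e+00,  1.938e+00,  2.000e-03]), 'ft_force': array([ 0.925,  0.688, -0.594]), 'ft_torque': array([-0.004, -0.037,  0.018]), 'opening': np.float64(1.004)}
```

View pics/top0.png

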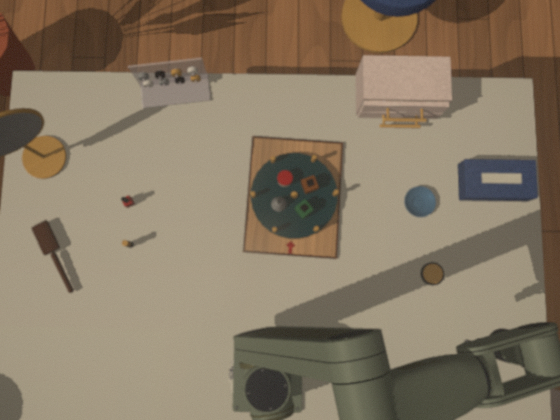

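View pics/side0.png

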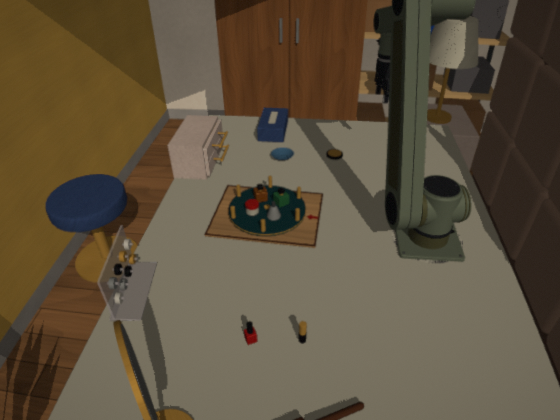

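The top view shows the carousel at about (294,194), the red arrow at (291,247), the grey atomizer near (279,204), the red jar at (285,178), the amber flask at (310,183) and the green flask at (304,208). Image up is +x and image left is +y.

```bash
cat > h.py <<'E'
from bench import r
import cv2,numpy as np
def ray(n,uv,z):
    c=r.camera_params(n); u=cv2.undistortPoints(np.array(uv,float).reshape(-1,1,2),c['mtx'],c['distortion']).reshape(-1,2)
    R=cv2.Rodrigues(c['rotation'])[0]; d=np.c_[u,np.ones(len(u))]@R.T
    return c['origin']+d*((z-c['origin'][2])/d[:,2])[:,None]
def proj(n,P):
    c=r.camera_params(n);R=cv2.Rodrigues(c['rotation'])[0]
    return cv2.projectPoints(np.array(P,float).reshape(-1,1,3),cv2.Rodrigues(R.T)[0],-R.T@c['origin'],c['mtx'],c['distortion'])[0].reshape(-1,2)
def crop(n,p,x0,x1,y0,y1,k,f):
    cv2.imwrite(f,cv2.resize(p[y0:y1,x0:x1,::-1],None,fx=k,fy=k,interpolation=cv2.INTER_CUBIC))
E
python3 - <<'E'
from h import *
p=np.load('top0.npz')['p'];q=np.load('side0.npz')['p']
crop('t',p,230,360,125,265,4,'pics/t1.png');crop('s',q,200,340,160,250,5,'pics/s1.png')
hsv=cv2.cvtColor(p,cv2.COLOR_RGB2HSV)
m=np.zeros(p.shape[:2],np.uint8);m[140:260,240:345]=1
def cc(mask,z,amin=4):
    n,l,s,c=cv2.connectedComponentsWithStats((mask&(m>0)).astype(np.uint8))
    for i in range(1,n):
        if s[i,4]>=amin: print(s[i],c[i].round(1),ray('top',c[i],z).round(3))
H,S,V=cv2.split(hsv)
print('red');cc(((H<6)|(H>174))&(S>150)&(V>80),.008)
print('brass');cc((H>12)&(H<30)&(S>110)&(V>120),.079)
teal=((H>80)&(H<105)&(S>80)&(m>0)).astype(np.uint8)
cs=max(cv2.findContours(teal,0,2)[0],key=cv2.contourArea)
hu=cv2.convexHull(cs);e=cv2.fitEllipse(hu);print(e,ray('top',[e[0]],.034))
for u in [(294,194),(279,204),(310,183)]: print(p[u[1],u[0]],hsv[u[1],u[0]])
E
```

```text
red
[278 171  15  14 158] [284.7 177.2] [[ 0.605 -0.045  0.008]]
[288 243   5  10  26] [290.  246.3] [[ 0.389 -0.064  0.008]]
brass
[ 251  140   90   41 1517] [291.5 151. ] [[ 0.672 -0.063  0.079]]
[333 190   5   5  18] [335.3 191.9] [[ 0.548 -0.196  0.079]]
[250 192   5   4  17] [251.9 193.4] [[0.54  0.054 0.079]]
[291 192   5   4  16] [293.2 193.4] [[ 0.541 -0.07   0.079]]
[ 247  201   90   56 1573] [297.3 239.6] [[ 0.403 -0.083  0.079]]
[272 227   4   5  15] [273.5 229.1] [[ 0.433 -0.012  0.079]]
[314 226   4   5  15] [315.5 228.3] [[ 0.438 -0.137  0.079]]
[258 237   3   3   5] [258.8 238. ] [[0.406 0.031 0.079]]
[247 241   4   3   7] [248.4 242. ] [[0.394 0.061 0.079]]Traceback (most recent call last):
  File "<stdin>", line 14, in <module>
ValueError: max() iterable argument is empty
```

```bash
ls pics
```

```text
s1.png
side0.png
t1.png
top0.png
```

View pics/t1.png

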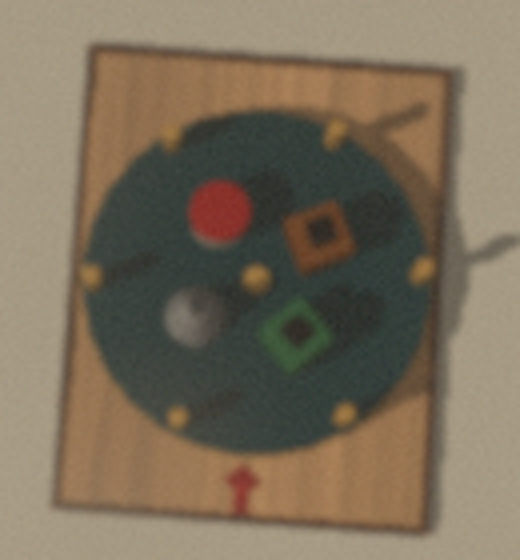

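View pics/s1.png

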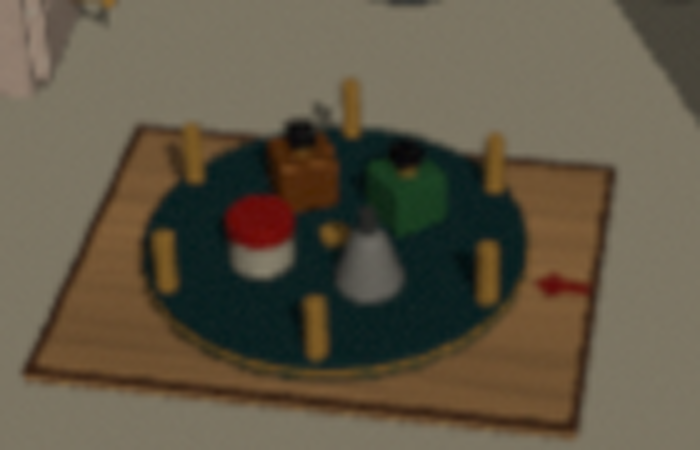

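Run:
```python
from h import *
p=np.load('top0.npz')['p'];hsv=cv2.cvtColor(p,cv2.COLOR_RGB2HSV);H,S,V=cv2.split(hsv)
print(hsv[204,278],hsv[194,275],hsv[220,293],hsv[150,290],hsv[120,290])
posts=np.array([[335.3,191.9],[251.9,193.4],[273.5,229.1],[315.5,228.3],[229.999+172/4,125+135/4],[230+336/4,125+133/4]])
P=ray('top',posts,.072)[:,:2];c=P.mean(0);print('c',c)
d=P-c;print(np.hypot(*d.T).round(4),np.degrees(np.arctan2(d[:,1],d[:,0])).round(1))
disc=ray('top',[(230+258/4,125+281/4)],.034);print('disc',disc)
cor=np.array([(92,45),(452,70),(430,530),(55,507)])/4+[230,125]
C=ray('top',cor,.008)[:,:2];print('cor',C.round(3),'cen',C.mean(0),[np.linalg.norm(C[i]-C[i-1]).round(3) for i in range(4)])
for a,b in((0,3),(1,2)): 
    e=C[b]-C[a];print('front ang',np.degrees(np.arctan2(e[1],e[0])))
print('arrow',ray('top',[(290,246.3)],.008))
g=((S<70)&(V>60)).astype(np.uint8);g[:188]=0;g[220:]=0;g[:,:265]=0;g[:,:]*=1;g[:,300:]=0
n,l,s,cc=cv2.connectedComponentsWithStats(g)
print(s[1:],cc[1:].round(1))
print('apex top',ray('top',[(280.2,200)],.09),'apex side',ray('side',[(273.6,202.5)],.093))
print('foot side',ray('side',[(274.,216)],.034))
print('body top',ray('top',[(278.2,204.)],.05))
```

```text
[ 19  38 107] [77 36 64] [68 30 68] [ 15 118 155] [ 20  53 164]
c [ 0.54381533 -0.07185243]
[0.1245 0.126  0.1248 0.124  0.1227 0.1236] [ -87.5   91.4  151.5 -148.2   31.6  -29. ]
disc [[ 0.54366928 -0.07526095  0.034     ]]
cor [[ 0.736  0.057]
 [ 0.72  -0.228]
 [ 0.356 -0.21 ]
 [ 0.37   0.078]] cen [ 0.54552883 -0.07581866] [np.float64(0.367), np.float64(0.286), np.float64(0.364), np.float64(0.288)]
front ang 176.75471448108976
front ang 177.12408743227877
arrow [[ 0.38855038 -0.06393723  0.008     ]]
[[265 188  35  32 876]
 [298 188   1   1   1]
 [299 193   1   1   1]
 [292 198   1   1   1]] [[280.  205.2]
 [298.  188. ]
 [299.  193. ]
 [292.  198. ]]
apex top [[ 0.51913652 -0.03087946  0.09      ]] apex side [[ 0.51346547 -0.02425195  0.093     ]]
foot side [[ 0.5134829  -0.02606709  0.034     ]]
body top [[ 0.51322846 -0.02544206  0.05      ]]
```

Axis at about (0.544, −0.072), front at 177°, atomizer at 124° with radius 54 mm (should be 55). So the carousel needs about +53°, counter-clockwise from above. I will push the 151.5° post from its counter-clockwise-trailing side, starting at (0.460, 0.021).

Request:
jog_arm --series "-0.012 -0.011 0 0 1;-0.024 -0.0226 0 0 1;-0.024 -0.0226 0 0 1;-0.024 -0.0226 0 0 1;-0.024 -0.0226 0 0 1;-0.024 -0.0226 0 0 1;-0.024 -0.0226 0 0 1;-0.024 -0.0226 0 0 1;-0.024 -0.0226 0 0 1;-0.024 -0.0226 0 0 1;-0.024 -0.0226 0 0 1;-0.024 -0.0226 0 0 1;-0.024 -0.0226 0 0 1;-0.024 -0.0226 0 0 1;-0.024 -0.0226 0 0 1;-0.024 -0.0226 0 0 1;-0.024 -0.0226 0 0 1;-0.024 -0.0226 0 0 1;-0.024 -0.0226 0 0 1;-0.024 -0.0226 0 0 1"

```text
t: 1.77
tool_pos: [0.4534, 0.0028, 0.231]
eef_rot: [2.472, -1.938, -0.0]
ft_force: [-0.2, -0.7, -0.4]
opening: -0.0
```

Request:
jog_arm --series "0 0 0 -6.9 1;0 0 0 -6.9 1;0 0 0 -6.9 1;0 0 0 -6.9 1;0 0 0 -6.9 1;0 0 0 -6.9 1;0 0 0 -6.9 1;0 0 0 -6.9 1;0 0 0 -6.9 1;0 0 0 -6.9 1;0 0 0 -6.9 1;0 0 0 -6.9 1;0 0 0 -6.9 1;0 0 0 -6.9 1;0 0 0 -6.9 1;0 0 0 -6.9 1;0 0 0 -6.9 1;0 0 0 0 1;0 0 0 0 1"

```text
t: 3.35
tool_pos: [0.453, 0.0011, 0.231]
eef_rot: [-2.943, -1.098, 0.001]
ft_force: [0.6, -0.4, 0.4]
opening: -0.002
```

```bash
cat > w.py <<'E'
from h import *
s=r.get_state();R=cv2.Rodrigues(np.array(s['eef_rot']))[0]
print('t',round(s['t'],2),'tcp',s['tool_pos'].round(4),'yaw',np.degrees(np.arctan2(R[1,0],R[0,0])).round(1),'z',R[:,2].round(3),'op',s['opening'],'F',s['ft_force'].round(2),'j',s['joint_positions'].round(2))
a=np.array([.544,-.072]);d=s['tool_pos'][:2]-a
print('polar',np.hypot(*d),np.degrees(np.arctan2(d[1],d[0])))
E
python3 w.py; python3 -c "
from h import *
p,d=r.camera('side');crop('s',p,150,400,110,290,3,'pics/s2.png')"
```

```text
t 3.35 tcp [0.453  0.0011 0.231 ] yaw 40.9 z [-0.001 -0.    -1.   ] op -0.0015338017536641558 F [ 0.59 -0.35  0.39] j [-0.02  0.13  1.82 -0.    1.19 -0.74]
polar 0.11672586168131928 141.22550648696762
```

View pics/s2.png

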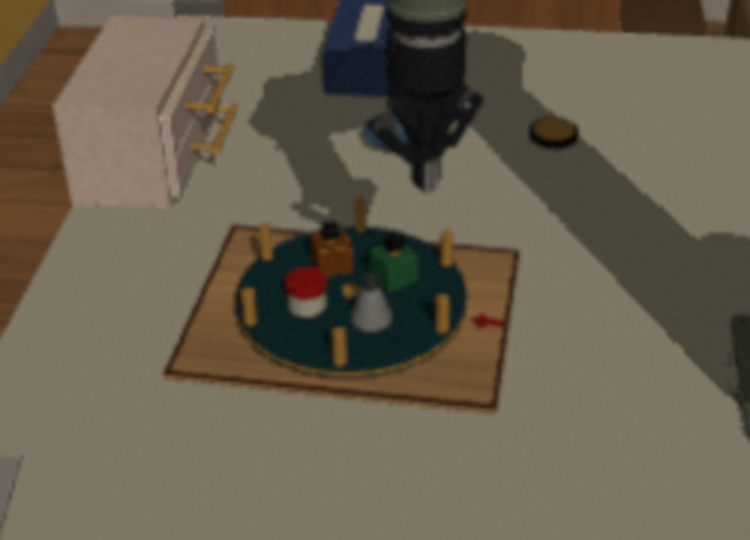

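The side view shows the shut gripper hovering above the disc, with its tip at crop (428,188). The linkage bulges along tool x, so tool x stays tangential and the height stays at 55 mm.

Request:
jog_arm --series "0.0184 -0.0105 0 0 1;0 0 0.008 0 1;0 0 0.016 0 1;0 0 0.016 0 1;0 0 0.016 0 1;0 0 0.016 0 1;0 0 0.016 0 1;0 0 0.016 0 1;0 0 0.016 0 1;0 0 0.016 0 1;0 0 0.012 0 1;0 0 0.012 0 1;0 0 0.008 0 1;0 0 0.006 0 1;0 0 0 0 1;0 0 0 0 1"

```text
t: 4.73
tool_pos: [0.4602, 0.021, 0.0572]
eef_rot: [2.942, 1.102, -0.0]
ft_force: [-0.5, -0.5, 0.8]
opening: -0.001
```

```bash
python3 w.py; python3 -c "
from h import *
p,d=r.camera('side');crop('s',p,180,360,120,255,4,'pics/s3.png')"
```

```text
t 4.73 tcp [0.4602 0.021  0.0572] yaw 41.1 z [-0. -0. -1.] op -0.0012050926144295722 F [-0.51 -0.52  0.84] j [ 0.02  0.34  2.06 -0.    0.75 -0.7 ]
polar 0.12517648081307697 132.0359489499405
```

View pics/s3.png

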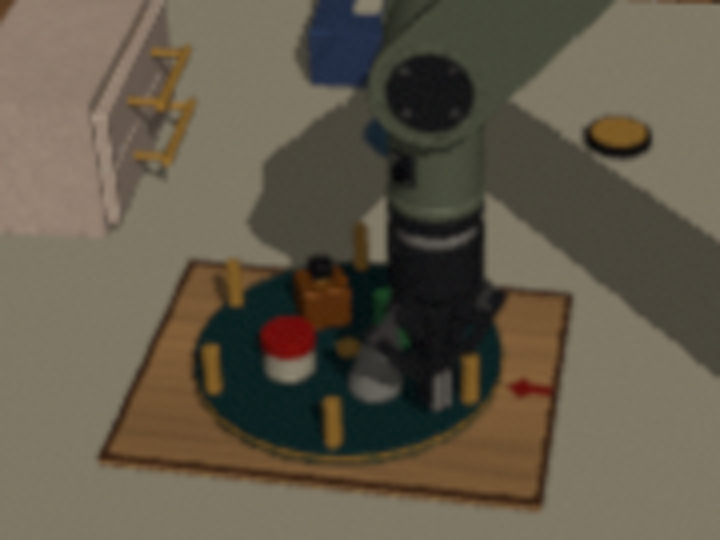

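Request:
jog_arm --series "-0.00327 0.0001 0 -1.5 1;-0.00327 0.0001 0 -1.5 1;-0.00327 0.0001 0 -1.5 1;-0.00327 0.0001 0 -1.5 1;-0.00327 0.0001 0 -1.5 1;-0.00327 0.0001 0 -1.5 1;-0.00327 0.0001 0 -1.5 1;-0.00327 0.0001 0 -1.5 1;-0.00327 0.0001 0 -1.5 1;-0.00327 0.0001 0 -1.5 1;-0.00327 0.0001 0 -1.5 1;-0.00327 0.0001 0 -1.5 1;-0.00327 0.0001 0 -1.5 1;-0.00327 0.0001 0 -1.5 1;-0.00327 0.0001 0 -1.5 1;-0.00327 0.0001 0 -1.5 1;-0.00327 0.0001 0 -1.5 1;-0.00327 0.0001 0 -1.5 1;0 0 0 0 1;0 0 0 0 1"

```text
t: 6.45
tool_pos: [0.4277, -0.0272, 0.0579]
eef_rot: [2.603, 1.757, 0.002]
ft_force: [0.0, 0.3, -0.1]
opening: -0.002
```

```bash
python3 w.py; python3 -c "
from h import *
p,d=r.camera('side');crop('s',p,180,360,120,255,4,'pics/s4.png')
p,d=r.camera('top');crop('s',p,230,360,125,265,4,'pics/t4.png')"
```

```text
t 6.45 tcp [ 0.4277 -0.0272  0.0579] yaw 68.0 z [ 0.002 -0.    -1.   ] op -0.002006164639999437 F [ 0.04  0.33 -0.13] j [-0.09  0.3   2.13 -0.    0.72 -1.28]
polar 0.12467161520610474 158.92386978113467
```

View pics/s4.png

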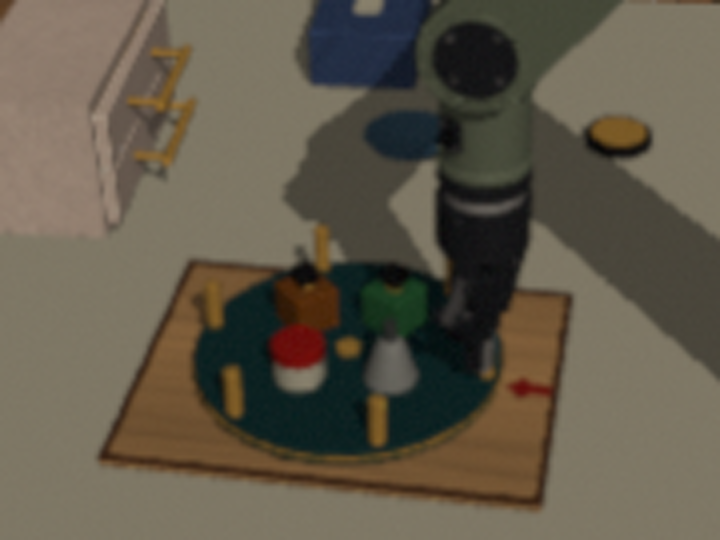

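View pics/t4.png

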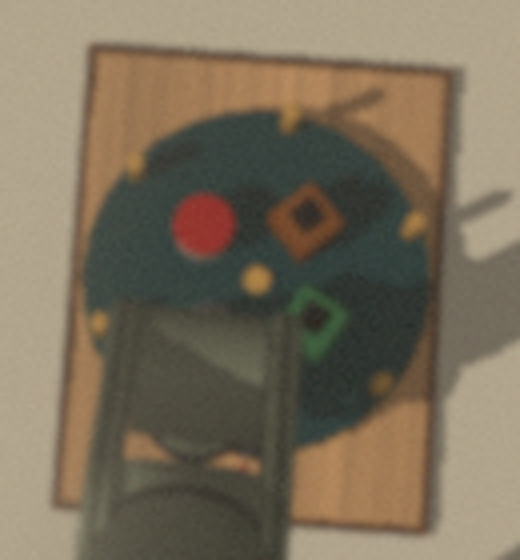

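The post is being pushed: posts have turned (top crop posts at (98,323), (135,163), (290,118), (413,223)). Measuring the turn so far.

```bash
python3 -c "
from h import *
P=ray('top',np.array([(98,323),(135,163),(290,118),(413,223),(382,383)])/4+[230,125],.072)[:,:2]-[.544,-.072]
print(np.hypot(*P.T),np.degrees(np.arctan2(P[:,1],P[:,0])))"
```

```text
[0.12435243 0.12345275 0.1215648  0.1245133  0.12574372] [ 109.03671951   48.23378894  -11.817864    -71.60676952 -130.99083427]
```

Request:
jog_arm --series "-0.00327 0.0001 0 -1.5 1;-0.00327 0.0001 0 -1.5 1;-0.00327 0.0001 0 -1.5 1;-0.00327 0.0001 0 -1.5 1;-0.00327 0.0001 0 -1.5 1;-0.00327 0.0001 0 -1.5 1;-0.00327 0.0001 0 -1.5 1;-0.00327 0.0001 0 -1.5 1;-0.00327 0.0001 0 -1.5 1;-0.00327 0.0001 0 -1.5 1;-0.00327 0.0001 0 -1.5 1;-0.00327 0.0001 0 -1.5 1;-0.00327 0.0001 0 -1.5 1;-0.00327 0.0001 0 -1.5 1;-0.00327 0.0001 0 -1.5 1;-0.00327 0.0001 0 -1.5 1;-0.00327 0.0001 0 -1.5 1;-0.00327 0.0001 0 -1.5 1;-0.00327 0.0001 0 -1.5 1;-0.00327 0.0001 0 -1.5 1"

```text
t: 8.22
tool_pos: [0.4205, -0.0912, 0.0574]
eef_rot: [-2.058, -2.373, -0.0]
ft_force: [-1.2, 1.0, 0.8]
opening: -0.004
```

```bash
python3 w.py; python3 -c "
from h import *
p,d=r.camera('side');crop('s',p,180,360,120,255,4,'pics/s5.png')
p,d=r.camera('top');crop('s',p,230,360,125,265,4,'pics/t5.png')"; python3 w.py
```

```text
t 8.22 tcp [ 0.4205 -0.0912  0.0574] yaw 98.1 z [-0.  0. -1.] op -0.004249541104607529 F [-1.22  0.96  0.81] j [-0.24  0.3   2.12  0.    0.72 -1.95]
polar 0.12499237087906126 -171.15510530043983
t 8.32 tcp [ 0.4209 -0.0916  0.0574] yaw 98.1 z [ 0.001 -0.    -1.   ] op 0.0026943032725013703 F [ 0.16 -0.38  0.08] j [-0.24  0.3   2.12 -0.    0.72 -1.95]
polar 0.12465935432191079 -170.95709711863552
```

View pics/s5.png

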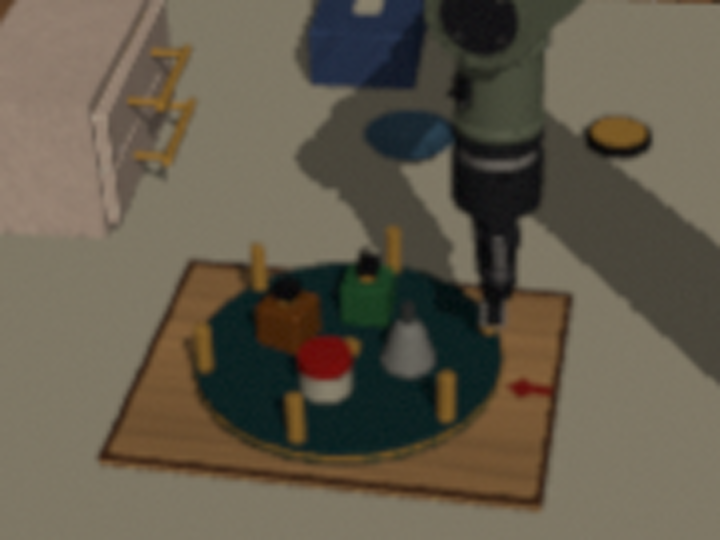

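View pics/t5.png

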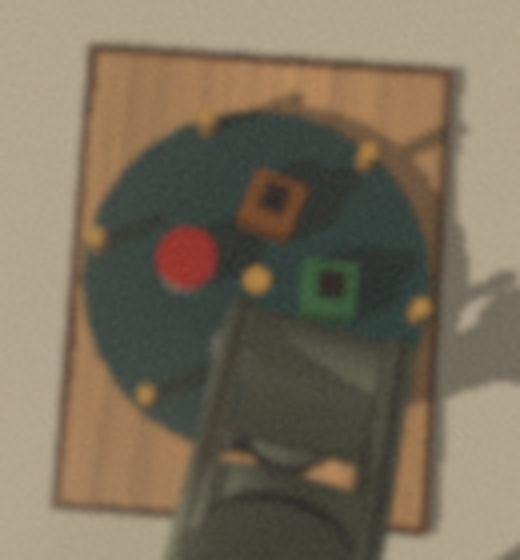

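```bash
python3 -c "
from h import *
P=ray('top',np.array([(95,236),(206,120),(367,153),(419,308),(146,392)])/4+[230,125],.072)[:,:2]-[.544,-.072]
print(np.hypot(*P.T),np.degrees(np.arctan2(P[:,1],P[:,0]))-[31.6,-29,-87.5,-148.2,91.4])
for uv,z in(((407,306),.093),((408,362),.034)):
  q=ray('side',[np.array(uv)/4+[180,120]],z)[0][:2]-[.544,-.072];print(q,np.hypot(*q),np.degrees(np.arctan2(q[1],q[0])))"
```

```text
[0.12383846 0.12273273 0.12470164 0.12519104 0.12237503] [46.47232555 47.43935449 45.53367839 46.45722257 47.30175499]
[-0.05383307  0.0121481 ] 0.05518673433011441 167.28349464362722
[-0.05439477  0.01354174] 0.05605505573292046 166.02023019787813
```

Request:
jog_arm --series "-0.00327 0.0001 0 -1.5 1;-0.00327 0.0001 0 -1.5 1;-0.00327 0.0001 0 -1.5 1;-0.00327 0.0001 0 -1.5 1;-0.0022 0 0 -1 1;-0.001 0 0 -0.5 1;0 0 0 0 1;0 0 0 0 1;0.004 0 0 0 1;0.006 0 0 0 1;0.006 0 0 0 1;0 0 -0.02 0 1;0 0 -0.035 0 1;0 0 -0.035 0 1;0 0 -0.035 0 1;0 0 -0.035 0 1;0 0 -0.02 0 1"

```text
t: 9.73
tool_pos: [0.4207, -0.0915, 0.2411]
eef_rot: [1.896, 2.499, 0.004]
ft_force: [1.3, -0.3, 0.5]
opening: 0.003
```

```bash
python3 w.py
```

```text
t 9.73 tcp [ 0.4207 -0.0915  0.2411] yaw 105.6 z [ 0.006 -0.001 -1.   ] op 0.002612704650954771 F [ 1.29 -0.26  0.53] j [-0.24  0.08  1.85 -0.    1.2  -2.08]
polar 0.1247878175829085 -171.01934590406069
```

Request:
jog_arm --series "0 0 0 7 1;0 0 0 7 1;0 0 0 7 1;0 0 0 7 1;0 0 0 7 1;0 0 0 7 1;0 0 0 7 1;0 0 0 7 1;0 0 0 7 1;0 0 0 7 1;-0.025 0.0142 0 0 1;-0.025 0.0142 0 0 1;-0.025 0.0142 0 0 1;-0.025 0.0142 0 0 1;-0.025 0.0142 0 0 1;-0.025 0.0142 0 0 1;-0.025 0.0142 0 0 1;-0.025 0.0142 0 0 1;-0.025 0.0142 0 0 1;-0.025 0.0142 0 0 1"

```text
t: 11.4
tool_pos: [0.2985, -0.3533, 0.2372]
eef_rot: [-2.991, -0.961, -0.0]
ft_force: [0.3, -1.0, 0.3]
opening: 0.002
```

```bash
python3 w.py; python3 -c "
from h import *
p,d=r.camera('side');crop('s',p,180,360,120,255,4,'pics/s6.png');cv2.imwrite('pics/s6f.png',p[:,:,::-1])
p,d=r.camera('top');crop('s',p,230,360,125,265,4,'pics/t6.png');cv2.imwrite('pics/t6f.png',p[:,:,::-1])"; python3 w.py
```

```text
t 11.4 tcp [ 0.2985 -0.3533  0.2372] yaw 35.6 z [ 0.  0. -1.] op 0.002272958398922818 F [ 0.26 -0.97  0.27] j [-0.89  0.14  1.79  0.    1.21 -1.52]
polar 0.373362990814073 -131.11835345451263
t 11.5 tcp [ 0.2981 -0.3551  0.2371] yaw 35.4 z [-0.001 -0.001 -1.   ] op -0.0010317182676069722 F [0.21 1.1  0.17] j [-0.9   0.14  1.79 -0.    1.21 -1.51]
polar 0.37503133396171223 -130.97658826825705
```

View pics/s6.png

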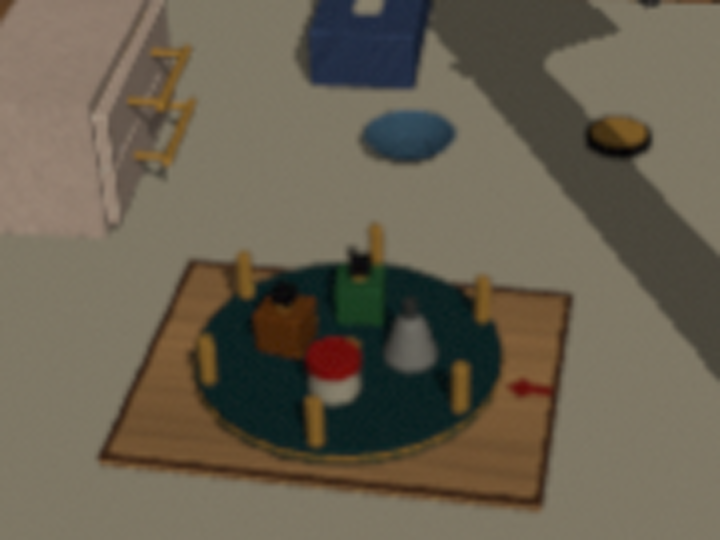

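View pics/t6.png

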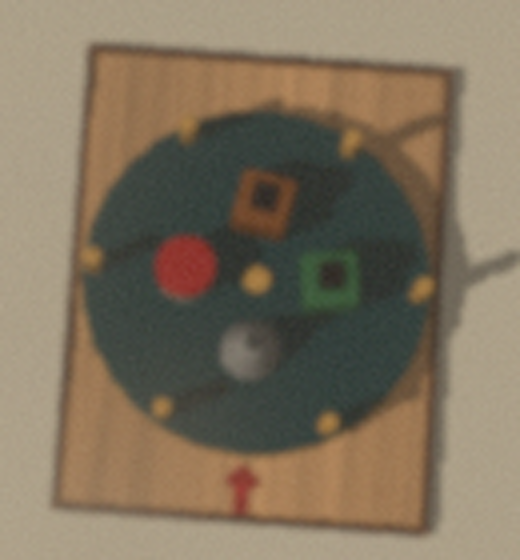

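```bash
python3 -c "
from h import *
P=ray('top',np.array([(91,259),(188,128),(349,140),(420,289),(328,424),(162,407)])/4+[230,125],.072)[:,:2]
print('axis',P.mean(0))
P=P-[.544,-.072]
print(np.hypot(*P.T),np.degrees(np.arctan2(P[:,1],P[:,0]))-[31.6,-29,-87.5,-148.2,151.5,91.4])
for a in([.544,-.072],[.544,-.0735]):
 f=np.array([.3886,-.0639])-a;f/=np.hypot(*f);print('front',np.degrees(np.arctan2(f[1],f[0])))
 for n,k,o,uv,z in(('side',4,(180,120),(410,300),.093),('side',4,(180,120),(411,357),.034),('top',4,(230,125),(248,351),.05),('top',4,(230,125),(254,343),.09)):
  q=ray(n,[np.array(uv)/k+o],z)[0][:2]-a;print(n,q,np.hypot(*q),np.degrees(np.arctan2(q[1],q[0])),'lat',f[0]*q[1]-f[1]*q[0])"
```

```text
axis [ 0.54279313 -0.07250464]
[0.12406164 0.12183302 0.12404121 0.12383639 0.12629622 0.12377898] [  54.71611282   54.46654139   53.29696946   53.08501032 -305.77189479
   54.90107604]
front 177.01624065196765
side [-0.05546403  0.00344903] 0.05557116573488736 176.44164085971042 lat -0.0005572948883808288
side [-0.05625239  0.00638365] 0.056613447615442604 173.5256453432057 lat -0.0034468928898293456
top [-0.05692269  0.00441152] 0.057093378867271734 175.56842022726238 lat -0.0014425523842827373
top [-0.0564146   0.00140741] 0.05643215260030976 178.5708986521813 lat 0.0015310365464765352
front 176.46498468960405
side [-0.05546403  0.00494903] 0.055684392446921666 174.90102396726616 lat -0.0015197871305120407
side [-0.05625239  0.00788365] 0.056802142481457256 172.0220865798797 lat -0.004400207116363053
top [-0.05692269  0.00591152] 0.05722882560834919 174.07098463663024 lat -0.00239050679250615
top [-0.0564146   0.00290741] 0.056489468843446244 177.04978273645511 lat 0.0005765583042590871
```

The atomizer's lateral offset reads between −4 and +2 mm in both views, within the ±10 mm limit. All four toiletries are upright, the hand is clear, and the arm went nowhere near the other things. Handing in.

```bash
python3 -c "
from bench import r
print(r.get_state()['dq'].round(4)); print(r.hand_in())"
```

```text
[ 0.0552 -0.0184  0.0315  0.0462  0.0263  0.0425]
the job is handed in; nothing more can be done
None
```

I turned the carousel about 54° counter-clockwise by pushing one rim post with the shut fingertips. I then backed off, lifted, moved the hand well clear and handed the job in at about 11.5 s. The hand-in gave no verdict.

- **Atomizer position:** with the view clear, the two cameras put it 56–57 mm from the axis, at 172–179° depending on the view, against a front direction of about 177°. That is −4 to +2 mm off the arrow line, and the limit is ±10 mm. The readings disagree by a few mm because of calibration and pixel picking.
- **Turn cross-check:** the posts turned 53–55° against the planned 53°.
- **Toiletries:** all four stood upright in both final pictures, and the force readings stayed around 1–2 N.
- **Bystanders:** I did not measure their positions again, but the arm never went near the ones on the left and passed well above the rest of the table.

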